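Gauge a sample paddle and hold it in the light beam through the slot

ROBOT

A 6-joint arm with a two-finger parallel gripper is mounted at the origin on a cart in front of the work surface, level with it; the furniture and walls round the work are solid. World frame = base frame: x ahead of the robot, y to its left, z up, the work surface at z = 0. Lengths are in m, angles in rad, forces in N, time in s.
With the tool pointing down it reaches from about 0.225 to 0.725 m from the base axis. Payload 3.1 kg.
Tool frame: the origin (TCP) lies midway between the tips of the shut fingers; the grasp point (between the pads) lies pinch_z behind it (pinch_z is the distance from the TCP to the grasp point, in m); z points along the fingers, y is the line along which they close (so a half turn about z gives the same grasp; the last joint's range is limited). The gripper opens to 85 mm and grips with 20 to 120 N. Pads are 22 mm wide; open, the fingers measure 114 mm over their backs; the gripper's body (76 mm by 85 mm) begins 54 mm behind the grasp point. The pads swing forward as they close: fully open they stand 13 mm farther back than shut.
Start: joints at [-1.35, 0.048, 0.099, 1.622, 0, 1.443], TCP at [0.179, -0.493, 0.231] pointing down, gripper open.
Joint ranges: [-2.91, 2.91], [-0.99, 1.94], [-1.21, 1.42], [-2.12, 2.29], [-1.49, 1.47], [-3.14, 3.14]. Speed limits (rad/s): [2.79, 2.79, 3.14, 3.14, 3.14, 3.14].

INTERFACE

Orientations are given as a unit quaternion [x, y, z, w].
In Python, from plant import get_obs, snapshot, calibration, job_done, pinch_z gives the robot as it stands.
- The arm moves only by the tool send_rows, never from a script. Its argument "targets" is a list of rows, each an object of numbers: "dx", "dy", "dz": the shift along the tool's x, y, z as a fraction of full scale; "rx", "ry", "rz": the turn, a rotation vector about the tool's x, y, z as a fraction of full scale; "fingers": the gripper command: -1 is fully open, 1 is shut, values between are in proportion. A call has 1 to 10 rows; each row shifts and turns the commanded pose from where the row before left it, along the tool's axes as they then stand; what a row does not reach is not made up. Full scale, the value 1, is 0.3 m for a shift and pi rad for a turn. A row lasts 1/8 s, in which the tool goes at most 62.5 mm and 10.7 degrees, less where a joint would pass 70% of its speed; a pose out of reach is approached as far as the arm can. A call with a number of a shift or a turn outside -1 to 1 is refused whole. A call with a gripper value outside its range is refused whole. The fingers move at their own pace and stop on an object; the grip force is fixed at half the most. Time passes only in rows, so rows that do not move let the fingers close. It gives the time, the measured TCP pose, the force, the opening and the grip force at its end, in the units of the state.
- get_obs(): the state, without advancing time (a new reading comes with each control period).
- snapshot(name): name is "scene" or "top" or "wrist"; returns the picture (400x640x3 uint8, blue, green, red); there is no depth.
- calibration(name): a dict with "K" (3x3 intrinsics, pixels), "rvec" (rotation vector, rad) and "tvec" (3), from world to camera coordinates, as OpenCV has them. Camera axes: x right, y down, z forward; pixel columns grow to the right and rows downward; lengths in m; the calibration is good to about 2 mm. A picture is of the moment at which its call begins: read the wrist's pose just before it. calibration takes no time and is no camera call; for the wrist camera it gives the pose at the moment of the call.
- job_done(): hands the job in; it is judged then, once.
The state is a dict: "clock": time; "joint_positions": joint angles; "joint_velocities": joint speeds; "joint_torque": joint torques, N m; "tool_pos": TCP position; "orientation": TCP orientation; "contact_force": force on the tool from outside, world axes, zero at the start; "wrist_torque": the same for the moment, N m; "opening": finger opening in m; "finger_force": force on a finger pad.
Only numpy, scipy, OpenCV 4.12 (cv2) and the standard library are available. Lean on these libraries where they do the work, as an engineer would, in place of code of your own. Each camera call takes 0.05 s, during which the arm holds its last target. There are 200 camera calls.

TASK

Slide the jaw of the bench thickness gauge by its thumb post until its sprung tip presses on the sample paddle standing in the gauge, keep it pressed gently (a few newtons) for about half a second, then back the jaw off at least a centimetre. Lift the paddle out and pass it foot first through the narrow slot in the top of the beam stand without forcing it, until its round window is level with the beam. Finish while still holding it there, upright and hanging free in the gripper, neither let go nor standing on or wedged hard against the stand; leave the other things on the bench where they are.

Things in the scene. Friction and masses are not known exactly. Their poses are not given: they have to be found in the camera images.
- gauge: bench thickness gauge, fixed: aluminium base 70 x 220 x 10 mm (x, y, z), origin at the centre of its underside. The jaw closes along its +y. Fixed jaw: steel block 50 mm wide, face at y = +80 mm, top 65 mm above the worktop. The paddle stands free on the base, within 1 mm of that face, its 36 mm width along the gauge's x, centre at about y = +74.5 mm
- gauge_jaw (a joint): travel of the gauge's moving jaw in m: 0 fully open (tip 40 mm from the fixed jaw) to 0.045; grows as it closes, stays where left (friction 2 N). Its tip touches the 10 mm paddle at about 0.030. The tip sits on a spring, 1.5 N per mm, 8 mm of give: 4 mm past the touch it presses 6 N. Over 2 N for 0.3 s counts as pressed, over 20 N is too hard. Backed off: below 0.022
- jaw_post (a point): upright round steel thumb post of the moving jaw, 16 mm in diameter, from 52 to 90 mm above the worktop, on a grey carriage 40 mm wide, 86 mm long, 52 mm high; this point is on its axis, 77 mm above the worktop, and moves with the jaw. From the paddle's centre it is 126.5 mm along the gauge's y with the jaw fully open, 97 mm at touch
- paddle_mid (a point): centre (half-way up) of the sample paddle: aluminium plate 36 mm wide (x), 10 mm thick (y), 110 mm tall (z, up), about 90 g, alike from both sides, foot narrowed over the last 2 mm. Dark ribs on both broad faces mark the grip zone, 33 to 48 mm above this point; grip it there across the 10 mm. In the gauge its top is 120 mm above the worktop
- paddle_window (a point): centre of the round glass window of the paddle, 22 mm above its foot (33 mm below paddle_mid)
- slot_mouth (a point): centre of the slot at the upper face of the beam stand's aluminium top plate (100 x 112 x 12 mm, upper face 76 mm above the worktop; stand fixed). The slot is 38 mm along this frame's x and 12 mm along its y, 2 mm more than the paddle in each; it goes straight through, with a small chamfer. The chamber below is open at both x ends, 40 mm wide in y, floor 8 mm above the worktop
- beam (a point): point of the light beam under the middle of the slot, 40 mm above the worktop, 36 mm below slot_mouth; the beam runs along the stand's y between two round lens barrels. Level means window within 5 mm of this height: the paddle's foot is then 18 mm above the worktop, 10 mm above the chamber floor, and its top 52 mm above the slot
- white_bottle: small white bottle with a red cap, 44 mm across, 73 mm high, bystander; origin at the centre of its underside
- tape: roll of tape lying flat, 67 mm across, 19 mm high, bystander; origin at the centre of its underside
- gauge_tip: the sprung steel tip of the moving jaw, 18 mm wide, 20 mm high, centred 45 mm above the worktop. This frame lies not on the tip but at the gauge's origin when the jaw is at 0, and moves along the gauge's y with the tip; the tip's face is at y = +40 mm in it
- paddle: the sample paddle; this origin is the centre of its underside (foot)
- stand: the beam stand: dark base 130 x 120 x 8 mm, two white blocks and the slotted aluminium top plate; origin at the centre of its underside, axes as slot_mouth

How it is judged:
By the outcome, as a careful person would: the job done as asked, in the order asked, and still so for the second after the job is handed in, while the arm keeps its last pose, push and grip.
It also fails if it takes over 69 s, if anything falls off the work surface, if the arm or the gripper's body presses on something with over 40 N, if the wrist force passes 120 N, or if a joint passes its speed limit or range.

## Working session

There is one attempt and no reset: what is moved stays moved. The work goes in short steps, Python scripts to look and compute and a tool call to move; the robot and the scene stay as the last step left them, time stands still between calls to the robot, and variables do not carry over. Pictures are saved under pics/ and viewed, at most 10 in all, crops included, and the job is handed in when it is done.

Besides the shell and the picture viewer there is one more tool, called after "Request:" by a JSON object that holds its "name" and its "arguments". send_rows: Moves the arm, as the interface text tells. Shift numbers are shares of 0.3 m and turn numbers shares of pi rad, none past 1 either way. Its arguments: {"type":"object","properties":{"targets":{"type":"array"}},"required":["targets"]}

```bash
mkdir -p pics; ls
python3 - <<'E'
from plant import *
import cv2
o=get_obs();print({k:o[k] for k in ('clock','tool_pos','orientation','contact_force','opening')},pinch_z)
a=snapshot('scene');b=snapshot('top')
cv2.imwrite('pics/s.png',a);cv2.imwrite('pics/t.png',b)
for n in('scene','top','wrist'):print(n,calibration(n))
E
```

```text
pics
{'clock': 0.0, 'tool_pos': array([ 0.17926837, -0.49278226,  0.2300984 ]), 'orientation': array([ 9.84832010e-01,  1.73506443e-01, -6.84904260e-05, -1.19238806e-03]), 'contact_force': array([-0.18141986,  0.50003762, -0.77622171]), 'opening': 0.08568487799514031} 0.0187
scene {'K': array([[468.8639535 ,   0.        , 321.67458696],
       [  0.        , 468.8639535 , 202.52157407],
       [  0.        ,   0.        ,   1.        ]]), 'rvec': array([ 1.02932544, -2.51140483,  0.9155175 ]), 'tvec': array([0.41616334, 0.36390324, 0.77315199])}
top {'K': array([[513.31205241,   0.        , 308.76621438],
       [  0.        , 513.31205241, 198.78213865],
       [  0.        ,   0.        ,   1.        ]]), 'rvec': array([ 2.17054909, -2.18288169,  0.07180612]), 'tvec': array([0.00824355, 0.60954024, 1.37180326])}
wrist {'K': array([[290.46187039,   0.        , 318.04614642],
       [  0.        , 290.46187039, 200.94406431],
       [  0.        ,   0.        ,   1.        ]]), 'rvec': array([-2.36579133,  1.65592199,  0.2507053 ]), 'tvec': array([-0.52350934, -0.03896286,  0.37999924])}
```

View pics/s.png

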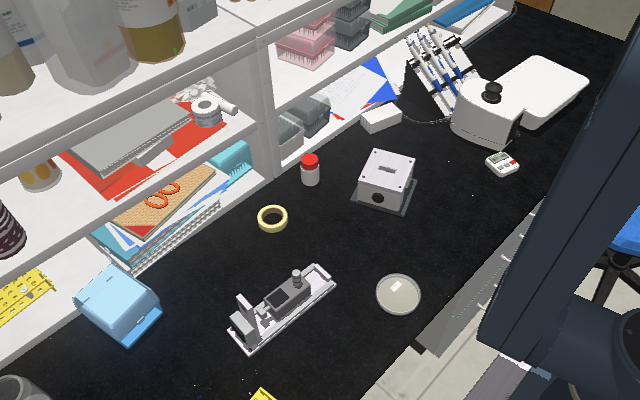

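View pics/t.png

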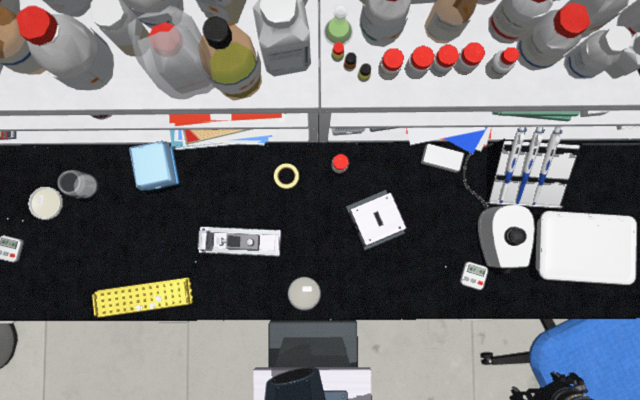

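The scene view shows the gauge (paddle at about (245,305), post at (297,275)) and the stand at (387,180). In the top view the gauge is at (240,241) with its +y end to the left (world +y), and the stand slot is at about (377,219). Next I enlarge these areas.

Run:
```python
import cv2,numpy as np
s=cv2.imread('pics/s.png');t=cv2.imread('pics/t.png')
def c(im,x,y,w,h,f):
    p=cv2.resize(im[y:y+h,x:x+w],None,fx=f,fy=f,interpolation=cv2.INTER_CUBIC)
    for i in range(0,w,10):cv2.line(p,(i*f,0),(i*f,6 if i%50 else 14),(0,255,255),1)
    for i in range(0,h,10):cv2.line(p,(0,i*f),(6 if i%50 else 14,i*f),(0,255,255),1)
    return p
a=np.hstack([c(t,190,215,100,60,4),c(t,330,180,100,60,4)])
b=np.hstack([c(s,220,240,133,120,3),c(s,340,120,133,120,3)])
b=cv2.copyMakeBorder(b,0,0,0,2,cv2.BORDER_CONSTANT)
cv2.imwrite('pics/c1.png',np.vstack([a,b]))
```

```text
(no output)
```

View pics/c1.png

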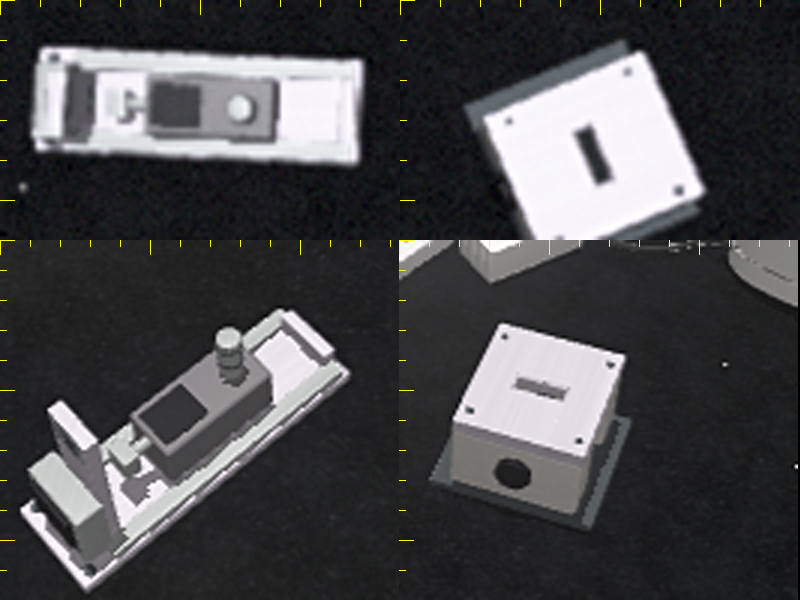

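The crops show the gauge base corners in the top view at about (200,226.8), (280.5,230), (279.5,255.5) and (198.8,252.5). The post top is at (250,242), and the slot centre is at (378.2,218.5) with its ends at (375.8,211.8) and (381,225.5). In the scene view the post top is at (296.3,271.7), the slot at (387.3,169) and the paddle top at (244,301).

```bash
cat > h.py <<'E'
import numpy as np,cv2
from scipy.optimize import least_squares
from scipy.spatial.transform import Rotation as R
from plant import *
def proj(c,P): return cv2.projectPoints(np.atleast_2d(np.asarray(P,float)),c['rvec'],c['tvec'],c['K'],None)[0][:,0]
def ray(c,uv):
    M=cv2.Rodrigues(c['rvec'])[0];d=M.T@np.linalg.inv(c['K'])@np.array([*uv,1.]);return -M.T@c['tvec'],d/np.linalg.norm(d)
def atz(c,uv,z):
    o,d=ray(c,uv);return o+d*(z-o[2])/d[2]
def tri(L):
    A=np.zeros((3,3));b=np.zeros(3)
    for c,uv in L:
        o,d=ray(c,uv);Q=np.eye(3)-np.outer(d,d);A+=Q;b+=Q@o
    p=np.linalg.solve(A,b)
    return p,[np.round(proj(c,p)[0]-uv,1) for c,uv in L]
E
python3 - <<'E'
from h import *
np.set_printoptions(precision=4,suppress=True)
t=calibration('top');s=calibration('scene')
g=[atz(t,u,.01) for u in [(200,226.75),(280.5,230),(279.5,255.5),(198.75,252.5)]]
print('gauge',np.array(g),np.mean(g,0));d=g[0]-g[1]+g[3]-g[2];print(np.arctan2(d[1],d[0]),np.linalg.norm(d)/2)
print('post',atz(t,(250,242),.09),tri([(t,(250,242)),(s,(296.3,271.7))]))
print('slot',atz(t,(378.25,218.5),.076),tri([(t,(378.25,218.5)),(s,(387.3,169))]))
a,b=atz(t,(375.75,211.75),.076),atz(t,(381,225.5),.076);print((a-b),np.arctan2(*(a-b)[1::-1]))
q=[atz(t,u,.076) for u in [(351.25,209.25),(391.25,193.25),(406.25,227.5)]];print(np.array(q),(q[0]+q[2])/2,q[1]-q[0],q[1]-q[2])
print('padtop',atz(s,(244,301.3),.12))
print('wristcam rel tool');o=get_obs();w=calibration('wrist');T=R.from_quat(o['orientation']);M=R.from_rotvec(w['rvec'])
print((M*T).as_matrix(), T.inv().apply(ray(w,(0,0))[0]-o['tool_pos']),T.as_matrix())
E
```

```text
gauge [[0.5356 0.3034 0.01  ]
 [0.5255 0.0827 0.01  ]
 [0.4562 0.0855 0.01  ]
 [0.4654 0.306  0.01  ]] [0.4957 0.1944 0.01  ]
1.527089866404842 0.2208349137128948
post [0.4937 0.156  0.09  ] (array([0.4944, 0.1564, 0.0921]), [array([-0.2, -0.2]), array([0.5, 0. ])])
slot [ 0.5529 -0.1765  0.076 ] (array([ 0.5531, -0.1763,  0.0761]), [array([-0.1, -0.1]), array([0.1, 0. ])])
[0.0359 0.0131 0.    ] 0.34983158964147104
[[ 0.5775 -0.1065  0.076 ]
 [ 0.6187 -0.2114  0.076 ]
 [ 0.5291 -0.2488  0.076 ]] [ 0.5533 -0.1776  0.076 ] [ 0.0413 -0.1049  0.    ] [0.0896 0.0373 0.    ]
padtop [0.5018 0.2697 0.12  ]
wristcam rel tool
[[ 0.0004  1.     -0.0004]
 [-0.9558  0.0002 -0.294 ]
 [-0.294   0.0005  0.9558]] [ 0.0746 -0.0006 -0.1435] [[ 0.9398  0.3418 -0.0005]
 [ 0.3418 -0.9398  0.002 ]
 [ 0.0003 -0.0021 -1.    ]]
```

Request:
{"name": "send_rows", "arguments": {"targets": [{"dx":0.153,"dy":-0.057,"fingers":-1},{"dx":0.153,"dy":-0.057,"fingers":-1},{"dx":0.153,"dy":-0.057,"fingers":-1},{"dx":0.153,"dy":-0.057,"fingers":-1},{"dx":0.153,"dy":-0.057,"fingers":-1},{"dx":0.153,"dy":-0.057,"fingers":-1},{"dx":0.153,"dy":-0.057,"fingers":-1},{"dx":0.153,"dy":-0.057,"fingers":-1},{"dx":0.153,"dy":-0.057,"fingers":-1},{"dx":0.153,"dy":-0.057,"dz":0.1,"fingers":-1}]}}

```text
$.targets[0]: bad value
```

Request:
{"name": "send_rows", "arguments": {"targets": [{"fingers":-1},{"fingers":-1}]}}

```text
$.targets[0]: bad value
```

```bash
cat >> h.py <<'E'
import pickle
def shot(n):
    c=calibration('wrist');o=get_obs();im=snapshot('wrist');cv2.imwrite(f'pics/{n}.png',im);pickle.dump((c,o),open(f'pics/{n}.pkl','wb'));return c,o,im
def load(n): return *pickle.load(open(f'pics/{n}.pkl','rb')),cv2.imread(f'pics/{n}.png')
def crop(im,x,y,w,h,f,n):
    p=cv2.resize(im[y:y+h,x:x+w],None,fx=f,fy=f,interpolation=cv2.INTER_CUBIC)
    for i in range(0,w,10):cv2.line(p,(i*f,0),(i*f,6 if i%50 else 14),(0,255,255),1)
    for i in range(0,h,10):cv2.line(p,(0,i*f),(6 if i%50 else 14,i*f),(0,255,255),1)
    cv2.imwrite(f'pics/{n}.png',p)
np.set_printoptions(precision=4,suppress=True)
E
python3 - <<'E'
from h import *
c,o,im=shot('w1');print(o['clock'],o['tool_pos'],o['orientation'],o['contact_force'])
p=proj(c,[.553,-.1764,.076])[0];print(p)
u,v=map(int,p);g=cv2.cvtColor(im,cv2.COLOR_BGR2GRAY)[v-40:v+40,u-40:u+40]
for th in (60,80,100,120):
    n,l,st,ce=cv2.connectedComponentsWithStats((g<th).astype('uint8'))
    for i in range(1,n):
        if 100<st[i,4]<3000:
            r=cv2.minAreaRect(np.argwhere(l==i)[:,::-1].astype('float32'));P=atz(c,np.array(r[0])+[u-40,v-40],.076)
            q=cv2.boxPoints(r)+[u-40,v-40];Q=np.array([atz(c,k,.076)[:2] for k in q])
            print(th,st[i,4],ce[i]+[u-40,v-40],P,[np.round((Q[(j+1)%4]-Q[j])*1e3,1) for j in range(2)])
E
```

```text
bash:   553 Segmentation fault         python3 - <<'E'
from h import *
c,o,im=shot('w1');print(o['clock'],o['tool_pos'],o['orientation'],o['contact_force'])
p=proj(c,[.553,-.1764,.076])[0];print(p)
u,v=map(int,p);g=cv2.cvtColor(im,cv2.COLOR_BGR2GRAY)[v-40:v+40,u-40:u+40]
for th in (60,80,100,120):
    n,l,st,ce=cv2.connectedComponentsWithStats((g<th).astype('uint8'))
    for i in range(1,n):
        if 100<st[i,4]<3000:
            r=cv2.minAreaRect(np.argwhere(l==i)[:,::-1].astype('float32'));P=atz(c,np.array(r[0])+[u-40,v-40],.076)
            q=cv2.boxPoints(r)+[u-40,v-40];Q=np.array([atz(c,k,.076)[:2] for k in q])
            print(th,st[i,4],ce[i]+[u-40,v-40],P,[np.round((Q[(j+1)%4]-Q[j])*1e3,1) for j in range(2)])
E
```

The rows were refused, probably because each needs all seven keys, so I'm resending them in full.

Request:
{"name": "send_rows", "arguments": {"targets": [{"dx":0.153,"dy":-0.057,"dz":0,"rx":0,"ry":0,"rz":0,"fingers":-1},{"dx":0.153,"dy":-0.057,"dz":0,"rx":0,"ry":0,"rz":0,"fingers":-1},{"dx":0.153,"dy":-0.057,"dz":0,"rx":0,"ry":0,"rz":0,"fingers":-1},{"dx":0.153,"dy":-0.057,"dz":0,"rx":0,"ry":0,"rz":0,"fingers":-1},{"dx":0.153,"dy":-0.057,"dz":0,"rx":0,"ry":0,"rz":0,"fingers":-1},{"dx":0.153,"dy":-0.057,"dz":0,"rx":0,"ry":0,"rz":0,"fingers":-1},{"dx":0.153,"dy":-0.057,"dz":0,"rx":0,"ry":0,"rz":0,"fingers":-1},{"dx":0.153,"dy":-0.057,"dz":0,"rx":0,"ry":0,"rz":0,"fingers":-1},{"dx":0.153,"dy":-0.057,"dz":0,"rx":0,"ry":0,"rz":0,"fingers":-1},{"dx":0.153,"dy":-0.057,"dz":0.1,"rx":0,"ry":0,"rz":0,"fingers":-1}]}}

```text
clock: 1.4
tool_pos: [0.5551, -0.1754, 0.2037]
orientation: [0.985, 0.174, 0.002, 0.002]
contact_force: [0.6, 0.4, -0.4]
opening: 0.0853
finger_force: 0.0
```

Request:
{"name": "send_rows", "arguments": {"targets": [{"dx":0,"dy":0,"dz":0,"rx":0,"ry":0,"rz":0,"fingers":-1},{"dx":0,"dy":0,"dz":0,"rx":0,"ry":0,"rz":0,"fingers":-1}]}}

```text
clock: 1.65
tool_pos: [0.5518, -0.1758, 0.2009]
orientation: [0.985, 0.174, -0.001, -0.0]
contact_force: [-0.4, 0.5, -0.0]
opening: 0.0854
finger_force: 0.0
```

```bash
cat > slot.py <<'E'
from h import *
import sys
c,o,im=shot(sys.argv[1]);print(o['clock'],o['tool_pos'],R.from_quat(o['orientation']).as_matrix()[:,0],o['contact_force'])
p=proj(c,[.553,-.1764,.076])[0];print(p)
u,v=map(int,p);g=cv2.cvtColor(im,cv2.COLOR_BGR2GRAY)[max(v-40,0):v+40,u-40:u+40]
off=np.array([u-40,max(v-40,0)])
for th in (60,80,100,120):
    k=cv2.findContours((g<th).astype('uint8'),cv2.RETR_LIST,cv2.CHAIN_APPROX_NONE)[0]
    for q in k:
        if 100<cv2.contourArea(q)<3000:
            b=cv2.boxPoints(cv2.minAreaRect(q))+off;Q=np.array([atz(c,z,.076)[:2] for z in b])
            print(th,cv2.contourArea(q),b.mean(0),Q.mean(0),[np.round((Q[j+1]-Q[j])*1e3,1) for j in range(2)])
E
python3 slot.py w1
```

```text
1.65 [ 0.5518 -0.1758  0.2009] [ 0.9396  0.3422 -0.0016] [-0.3511  0.4572 -0.0103]
[319.6519 191.7582]
60 233.0 [319. 190.] [ 0.5542 -0.1753] [array([ 3.2, -8.8]), array([-29.7, -11. ])]
80 276.5 [318.5155 190.2638] [ 0.5537 -0.175 ] [array([ 4.2, -9.7]), array([-30.9, -13.5])]
100 335.5 [319.  190.5] [ 0.5537 -0.1755] [array([  3.9, -10.6]), array([-32.5, -12.1])]
120 460.0 [318.431  192.6724] [ 0.5514 -0.1758] [array([  5.7, -12.2]), array([-35.4, -16.5])]
```

Request:
{"name": "send_rows", "arguments": {"targets": [{"dx":0.033,"dy":-0.184,"dz":0,"rx":0,"ry":0,"rz":0,"fingers":-1},{"dx":0.033,"dy":-0.184,"dz":0,"rx":0,"ry":0,"rz":0,"fingers":-1},{"dx":0.033,"dy":-0.184,"dz":0,"rx":0,"ry":0,"rz":0,"fingers":-1},{"dx":0.033,"dy":-0.184,"dz":0,"rx":0,"ry":0,"rz":0,"fingers":-1},{"dx":0.033,"dy":-0.184,"dz":0,"rx":0,"ry":0,"rz":0,"fingers":-1},{"dx":0.033,"dy":-0.184,"dz":0,"rx":0,"ry":0,"rz":0,"fingers":-1},{"dx":0,"dy":0,"dz":0,"rx":0,"ry":0,"rz":0.042,"fingers":-1},{"dx":0,"dy":0,"dz":0,"rx":0,"ry":0,"rz":0.042,"fingers":-1},{"dx":0,"dy":0,"dz":0,"rx":0,"ry":0,"rz":0.041,"fingers":-1},{"dx":0,"dy":0,"dz":0,"rx":0,"ry":0,"rz":0,"fingers":-1}]}}

```text
clock: 2.95
tool_pos: [0.4994, 0.0963, 0.2027]
orientation: [1.0, 0.015, -0.001, -0.023]
contact_force: [-0.5, 0.1, -0.2]
opening: 0.0857
finger_force: 0.0
```

Request:
{"name": "send_rows", "arguments": {"targets": [{"dx":0,"dy":0,"dz":0,"rx":0,"ry":0,"rz":0,"fingers":-1}]}}

```text
clock: 3.08
tool_pos: [0.4991, 0.0988, 0.2023]
orientation: [1.0, 0.017, -0.001, -0.024]
contact_force: [-0.5, -0.2, -1.1]
opening: 0.0852
finger_force: 0.0
```

Run:
```python
from h import *
c,o,im=shot('w2');print(o['clock'],o['tool_pos'],R.from_quat(o['orientation']).as_matrix()[:,0])
print(proj(c,[[.494,.156,.09],[.4990,.2688,.12]]))
cv2.imwrite('pics/w2v.png',cv2.resize(im,(800,500)))
```

```text
3.075 [0.4991 0.0988 0.2023] [ 0.9994  0.035  -0.0017]
[[262.4585 198.7047]
 [120.6735 196.9462]]
```

View pics/w2v.png

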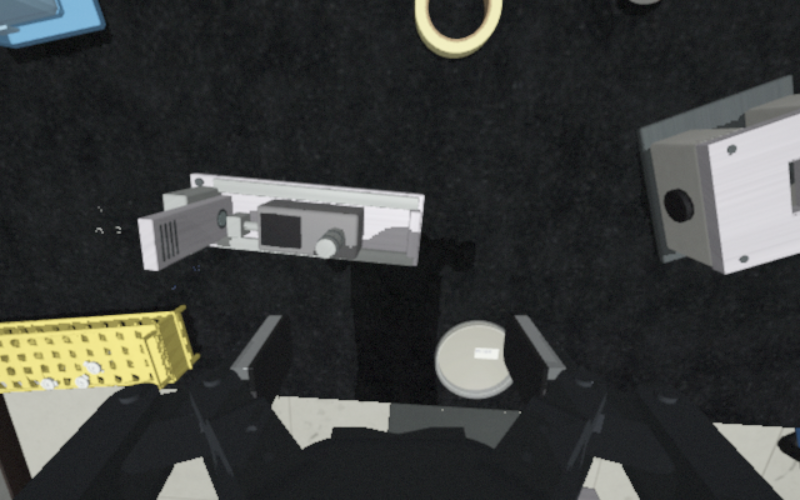

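The wrist view shows the post top at (262,198) px and the paddle top at about (119,194.5) px, both within 2 px of my predictions. The move fell short because it was speed-limited, and it left a small tilt. I'll correct both.

```bash
cat > go.py <<'E'
# go.py x y z yaw(tool x) : turn (tool frame, fractions of pi), shift in axes of target orientation (fractions of .3)
from h import *
import sys
x,y,z,a=map(float,sys.argv[1:5]);o=get_obs();T=R.from_quat(o['orientation'])
G=R.from_matrix(np.array([[np.cos(a),np.sin(a),0],[np.sin(a),-np.cos(a),0],[0,0,-1]]))
d=np.array([x,y,z])-o['tool_pos']
print(o['clock'],o['tool_pos'],'rot',(T.inv()*G).as_rotvec()/np.pi,'shift',G.inv().apply(d)/.3,'F',o['contact_force'],'q5',o['joint_positions'])
E
python3 go.py .494 .1565 .2 -.044
```

```text
3.125 [0.499  0.0993 0.2021] rot [-0.015   0.0013  0.0255] shift [-0.0251 -0.1897  0.0071] F [ 0.4126 -0.0572 -0.1698] q5 [ 0.035  -0.0025 -0.0109  1.5646  0.0474  3.1405]
```

Joint 6 is at its limit, so I'll use the half-turned grasp (yaw +π).

Request:
{"name": "send_rows", "arguments": {"targets": [{"dx":0,"dy":0,"dz":0,"rx":-0.015,"ry":0,"rz":0,"fingers":-1},{"dx":0,"dy":0,"dz":0,"rx":0,"ry":0,"rz":-0.057,"fingers":-1},{"dx":0,"dy":0,"dz":0,"rx":0,"ry":0,"rz":-0.057,"fingers":-1},{"dx":0,"dy":0,"dz":0,"rx":0,"ry":0,"rz":-0.057,"fingers":-1},{"dx":0,"dy":0,"dz":0,"rx":0,"ry":0,"rz":-0.057,"fingers":-1},{"dx":0,"dy":0,"dz":0,"rx":0,"ry":0,"rz":-0.057,"fingers":-1},{"dx":0,"dy":0,"dz":0,"rx":0,"ry":0,"rz":-0.057,"fingers":-1},{"dx":0,"dy":0,"dz":0,"rx":0,"ry":0,"rz":-0.057,"fingers":-1},{"dx":0,"dy":0,"dz":0,"rx":0,"ry":0,"rz":-0.057,"fingers":-1},{"dx":0,"dy":0,"dz":0,"rx":0,"ry":0,"rz":-0.057,"fingers":-1}]}}

```text
clock: 4.38
tool_pos: [0.4991, 0.0929, 0.2016]
orientation: [0.672, 0.74, 0.001, -0.003]
contact_force: [0.1, -0.8, 0.3]
opening: 0.0858
finger_force: 0.0
```

Request:
{"name": "send_rows", "arguments": {"targets": [{"dx":0,"dy":0,"dz":0,"rx":0,"ry":0,"rz":-0.057,"fingers":-1},{"dx":0,"dy":0,"dz":0,"rx":0,"ry":0,"rz":-0.057,"fingers":-1},{"dx":0,"dy":0,"dz":0,"rx":0,"ry":0,"rz":-0.057,"fingers":-1},{"dx":0,"dy":0,"dz":0,"rx":0,"ry":0,"rz":-0.057,"fingers":-1},{"dx":0,"dy":0,"dz":0,"rx":0,"ry":0,"rz":-0.057,"fingers":-1},{"dx":0,"dy":0,"dz":0,"rx":0,"ry":0,"rz":-0.057,"fingers":-1},{"dx":0,"dy":0,"dz":0,"rx":0,"ry":0,"rz":-0.057,"fingers":-1},{"dx":0,"dy":0,"dz":0,"rx":0,"ry":0,"rz":-0.057,"fingers":-1},{"dx":0,"dy":0,"dz":0,"rx":0,"ry":0,"rz":0,"fingers":-1}]}}

```text
clock: 5.5
tool_pos: [0.4991, 0.0928, 0.2015]
orientation: [0.025, 1.0, 0.003, -0.002]
contact_force: [-0.9, -0.2, -0.0]
opening: 0.0851
finger_force: 0.0
```

```bash
python3 go.py .494 .1565 .15 3.0976
```

```text
5.5 [0.4991 0.0928 0.2015] rot [ 0.0019 -0.0012 -0.0022] shift [0.0265 0.2115 0.1718] F [-0.9178 -0.1516 -0.0236] q5 [ 0.0476  0.0007 -0.0082  1.5651  0.0064  0.0984]
```

Request:
{"name": "send_rows", "arguments": {"targets": [{"dx":0,"dy":0.07,"dz":0.03,"rx":0.002,"ry":-0.001,"rz":-0.002,"fingers":-1},{"dx":0.013,"dy":0.07,"dz":0.07,"rx":0,"ry":0,"rz":0,"fingers":-1},{"dx":0.0135,"dy":0.0715,"dz":0.072,"rx":0,"ry":0,"rz":0,"fingers":-1},{"dx":0,"dy":0,"dz":0,"rx":0,"ry":0,"rz":0,"fingers":-1},{"dx":0,"dy":0,"dz":0,"rx":0,"ry":0,"rz":0,"fingers":-1}]}}

```text
clock: 6.12
tool_pos: [0.4944, 0.1557, 0.1505]
orientation: [0.022, 1.0, -0.0, -0.0]
contact_force: [0.4, -1.2, 0.0]
opening: 0.0854
finger_force: 0.0
```

```bash
python3 go.py .494 .1565 .058 3.0976;python3 - <<'E'
from h import *
c,o,im=shot('w3');print(proj(c,[[.494,.1565,.09],[.4990,.2688,.12]]))
cv2.imwrite('pics/w3v.png',cv2.resize(im,(800,500)))
E
```

```text
6.125 [0.4944 0.1557 0.1505] rot [-0.0002 -0.     -0.0002] shift [0.0013 0.0025 0.3084] F [ 0.3661 -1.2227  0.0468] q5 [ 0.1761  0.0277 -0.0821  1.4612 -0.0006  0.2209]
[[318.6054 216.8477]
 [492.0145 232.9432]]
```

View pics/w3v.png

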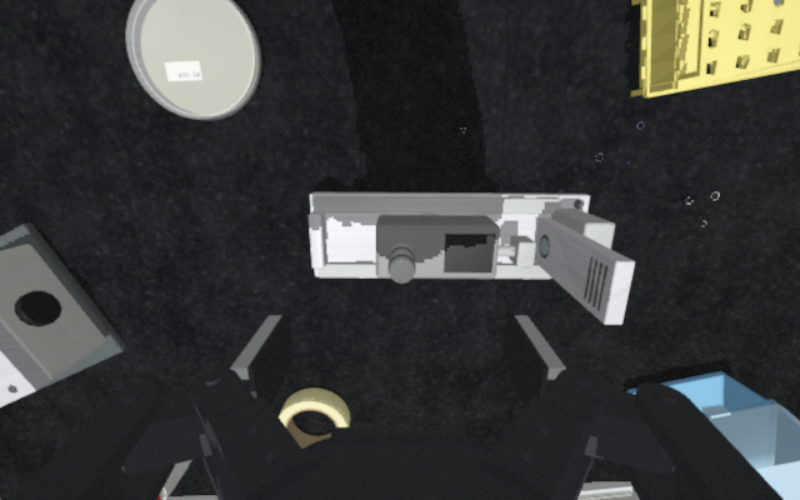

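The post top is at (320.8,215.2) px and the paddle top centre at about (497.6,233.6) px. I'll triangulate both from the two wrist views plus the scene view.

Run:
```python
from h import *
a,b=load('w2')[0],load('w3')[0];s,t=calibration('scene'),calibration('top')
print(tri([(a,(261.6,197.6)),(b,(320.8,215.2))]),tri([(a,(261.6,197.6)),(b,(320.8,215.2)),(s,(296.3,271.7)),(t,(250,242))]))
print(tri([(a,(119,194.5)),(b,(497.6,233.6))]),tri([(a,(119,194.5)),(b,(497.6,233.6)),(s,(244,301.3))]))
```

```text
(array([0.494 , 0.1579, 0.0863]), [array([-0.3, -0.1]), array([-0.3, -0.1])]) (array([0.4943, 0.1569, 0.09  ]), [array([-0.1,  0.7]), array([-1.7,  2.1]), array([0.4, 0.8]), array([-0.3, -0.2])])
(array([0.5003, 0.2728, 0.1177]), [array([-1.4, -0. ]), array([-1.6, -0.5])]) (array([0.5005, 0.2706, 0.1207]), [array([-1.3,  0.9]), array([-2.5,  1.8]), array([0. , 0.6])])
```

Request:
{"name": "send_rows", "arguments": {"targets": [{"dx":0.001,"dy":0.004,"dz":0.06,"rx":0,"ry":0,"rz":0,"fingers":-1},{"dx":0,"dy":0,"dz":0.08,"rx":0,"ry":0,"rz":0,"fingers":-1},{"dx":0,"dy":0,"dz":0.08,"rx":0,"ry":0,"rz":0,"fingers":-0.3},{"dx":0,"dy":0,"dz":0.08,"rx":0,"ry":0,"rz":0,"fingers":0},{"dx":0,"dy":0,"dz":0,"rx":0,"ry":0,"rz":0,"fingers":0.3},{"dx":0,"dy":0,"dz":0,"rx":0,"ry":0,"rz":0,"fingers":0.3}]}}

```text
clock: 6.92
tool_pos: [0.4942, 0.1568, 0.0604]
orientation: [0.022, 1.0, -0.0, -0.0]
contact_force: [-0.5, 0.4, -0.4]
opening: 0.0299
finger_force: 0.0
```

Request:
{"name": "send_rows", "arguments": {"targets": [{"dx":0,"dy":0,"dz":0,"rx":0,"ry":0,"rz":0,"fingers":1},{"dx":0,"dy":0,"dz":0,"rx":0,"ry":0,"rz":0,"fingers":1},{"dx":0,"dy":0,"dz":0,"rx":0,"ry":0,"rz":0,"fingers":1}]}}

```text
clock: 7.3
tool_pos: [0.4949, 0.1572, 0.0615]
orientation: [0.022, 1.0, 0.0, 0.001]
contact_force: [-0.9, 0.1, 4.5]
opening: 0.0138
finger_force: 59.0
```

```bash
python3 go.py .495 .174 .058 3.0976
```

```text
7.3 [0.4949 0.1572 0.0615] rot [0.0001 0.0006 0.    ] shift [0.0022 0.056  0.0115] F [-0.9278  0.071   4.5097] q5 [ 0.1785  0.0632 -0.2242  1.2815 -0.0002  0.2224]
```

Request:
{"name": "send_rows", "arguments": {"targets": [{"dx":0,"dy":0.012,"dz":0,"rx":0,"ry":0,"rz":0,"fingers":1},{"dx":0,"dy":0.012,"dz":0,"rx":0,"ry":0,"rz":0,"fingers":1},{"dx":0,"dy":0.012,"dz":0,"rx":0,"ry":0,"rz":0,"fingers":1},{"dx":0,"dy":0.01,"dz":0,"rx":0,"ry":0,"rz":0,"fingers":1}]}}

```text
clock: 7.8
tool_pos: [0.4956, 0.1705, 0.0614]
orientation: [0.022, 1.0, -0.001, 0.001]
contact_force: [-0.5, -2.7, 5.9]
opening: 0.014
finger_force: 59.2
```

Request:
{"name": "send_rows", "arguments": {"targets": [{"dx":0,"dy":0.005,"dz":0,"rx":0,"ry":0,"rz":0,"fingers":1}]}}

```text
clock: 7.92
tool_pos: [0.4957, 0.172, 0.0615]
orientation: [0.022, 1.0, -0.001, 0.001]
contact_force: [-0.1, -1.9, 6.0]
opening: 0.0142
finger_force: 59.2
```

Request:
{"name": "send_rows", "arguments": {"targets": [{"dx":0,"dy":0.005,"dz":0,"rx":0,"ry":0,"rz":0,"fingers":1}]}}

```text
clock: 8.05
tool_pos: [0.4957, 0.1735, 0.0614]
orientation: [0.022, 1.0, -0.001, 0.001]
contact_force: [0.1, -2.3, 6.4]
opening: 0.0138
finger_force: 59.2
```

Request:
{"name": "send_rows", "arguments": {"targets": [{"dx":0,"dy":0.004,"dz":0,"rx":0,"ry":0,"rz":0,"fingers":1}]}}

```text
clock: 8.18
tool_pos: [0.4958, 0.1744, 0.0614]
orientation: [0.022, 1.0, -0.001, 0.001]
contact_force: [-0.5, -3.1, 6.4]
opening: 0.0142
finger_force: 59.2
```

Request:
{"name": "send_rows", "arguments": {"targets": [{"dx":0,"dy":0.004,"dz":0,"rx":0,"ry":0,"rz":0,"fingers":1}]}}

```text
clock: 8.3
tool_pos: [0.4958, 0.1753, 0.0615]
orientation: [0.022, 1.0, -0.001, 0.001]
contact_force: [-0.4, -4.5, 5.4]
opening: 0.0141
finger_force: 59.2
```

Request:
{"name": "send_rows", "arguments": {"targets": [{"dx":0,"dy":0.004,"dz":0,"rx":0,"ry":0,"rz":0,"fingers":1}]}}

```text
clock: 8.43
tool_pos: [0.4959, 0.176, 0.0615]
orientation: [0.022, 1.0, -0.002, 0.001]
contact_force: [-0.7, -5.5, 6.2]
opening: 0.0141
finger_force: 59.3
```

Request:
{"name": "send_rows", "arguments": {"targets": [{"dx":0,"dy":0.003,"dz":0,"rx":0,"ry":0,"rz":0,"fingers":1}]}}

```text
clock: 8.55
tool_pos: [0.4959, 0.1765, 0.0614]
orientation: [0.022, 1.0, -0.002, 0.001]
contact_force: [-0.6, -5.9, 8.1]
opening: 0.014
finger_force: 59.3
```

Touch came at y≈0.174 and the spring is now at about 4 N. I'll push 0.6 mm more, hold, then back off.

Request:
{"name": "send_rows", "arguments": {"targets": [{"dx":0,"dy":0.002,"dz":0,"rx":0,"ry":0,"rz":0,"fingers":1},{"dx":0,"dy":0,"dz":0,"rx":0,"ry":0,"rz":0,"fingers":1},{"dx":0,"dy":0,"dz":0,"rx":0,"ry":0,"rz":0,"fingers":1},{"dx":0,"dy":0,"dz":0,"rx":0,"ry":0,"rz":0,"fingers":1}]}}

```text
clock: 9.05
tool_pos: [0.4959, 0.1769, 0.0614]
orientation: [0.023, 1.0, -0.002, 0.001]
contact_force: [-0.6, -5.4, 6.4]
opening: 0.0144
finger_force: 59.3
```

Request:
{"name": "send_rows", "arguments": {"targets": [{"dx":0,"dy":-0.01,"dz":0,"rx":0,"ry":0,"rz":0,"fingers":1},{"dx":0,"dy":-0.02,"dz":0,"rx":0,"ry":0,"rz":0,"fingers":1},{"dx":0,"dy":-0.02,"dz":0,"rx":0,"ry":0,"rz":0,"fingers":1},{"dx":0,"dy":-0.02,"dz":0,"rx":0,"ry":0,"rz":0,"fingers":1},{"dx":0,"dy":-0.01,"dz":0,"rx":0,"ry":0,"rz":0,"fingers":1},{"dx":0,"dy":0,"dz":0,"rx":0,"ry":0,"rz":0,"fingers":1}]}}

```text
clock: 9.8
tool_pos: [0.4948, 0.1554, 0.0614]
orientation: [0.022, 1.0, 0.001, 0.001]
contact_force: [-0.8, 0.3, 4.9]
opening: 0.0142
finger_force: 59.1
```

Request:
{"name": "send_rows", "arguments": {"targets": [{"dx":0,"dy":0,"dz":0,"rx":0,"ry":0,"rz":0,"fingers":-0.3},{"dx":0,"dy":0,"dz":0,"rx":0,"ry":0,"rz":0,"fingers":-0.3},{"dx":0,"dy":0,"dz":0,"rx":0,"ry":0,"rz":0,"fingers":-0.3},{"dx":0,"dy":0,"dz":-0.08,"rx":0,"ry":0,"rz":0,"fingers":-0.3},{"dx":0,"dy":0,"dz":-0.12,"rx":0,"ry":0,"rz":0,"fingers":-0.3},{"dx":0,"dy":0,"dz":-0.12,"rx":0,"ry":0,"rz":0,"fingers":-0.3},{"dx":0,"dy":0,"dz":0,"rx":0,"ry":0,"rz":0,"fingers":-0.3}]}}

```text
clock: 10.68
tool_pos: [0.4961, 0.1554, 0.1595]
orientation: [0.022, 1.0, 0.0, 0.003]
contact_force: [0.3, -0.6, -0.9]
opening: 0.0554
finger_force: 0.0
```

```bash
python3 go.py .4996 .2708 .15 3.0976
```

```text
10.675 [0.4961 0.1554 0.1595] rot [0.0004 0.0019 0.    ] shift [0.0054 0.385  0.0318] F [ 0.2653 -0.647  -0.8552] q5 [ 0.1745  0.0235 -0.0684  1.4728 -0.0002  0.2184]
```

Request:
{"name": "send_rows", "arguments": {"targets": [{"dx":0,"dy":0.08,"dz":0,"rx":0,"ry":0.002,"rz":0,"fingers":-0.3},{"dx":0.0025,"dy":0.12,"dz":0,"rx":0,"ry":0,"rz":0,"fingers":-0.3},{"dx":0.003,"dy":0.12,"dz":0.015,"rx":0,"ry":0,"rz":0,"fingers":-0.3},{"dx":0,"dy":0.065,"dz":0.015,"rx":0,"ry":0,"rz":0,"fingers":-0.3},{"dx":0,"dy":0,"dz":0,"rx":0,"ry":0,"rz":0,"fingers":-0.3},{"dx":0,"dy":0,"dz":0,"rx":0,"ry":0,"rz":0,"fingers":-0.3}]}}

```text
clock: 11.42
tool_pos: [0.4969, 0.2695, 0.1464]
orientation: [0.022, 1.0, -0.001, -0.004]
contact_force: [0.0, 0.4, -0.3]
opening: 0.0555
finger_force: 0.0
```

```bash
python3 go.py .4996 .2708 .087 3.0976;python3 - <<'E'
from h import *
c,o,im=shot('w4');print(proj(c,[[.4996,.2708,.12]]))
crop(im,200,100,260,190,3,'w4v')
E
```

```text
11.425 [0.4969 0.2695 0.1464] rot [-0.0005 -0.0026 -0.0001] shift [-0.0087  0.0048  0.1979] F [ 0.0455  0.378  -0.2571] q5 [0.3773 0.1585 0.0499 1.4701 0.0019 0.4216]
[[319.7625 240.1458]]
```

View pics/w4v.png

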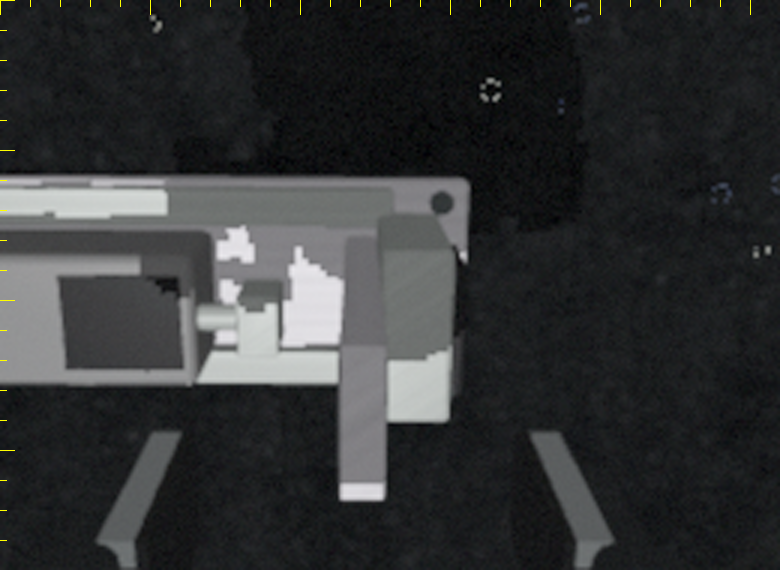

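Paddle top spans v≈215–266 px at u≈321 px, so its centre is at (320.8,240.8) against a predicted (319.8,240.1). The jaw is backed well clear. I'll go down and grip.

Request:
{"name": "send_rows", "arguments": {"targets": [{"dx":-0.005,"dy":0.004,"dz":0.04,"rx":0,"ry":-0.002,"rz":0,"fingers":-0.3},{"dx":-0.003,"dy":0.003,"dz":0.08,"rx":0,"ry":0,"rz":0,"fingers":-0.3},{"dx":0,"dy":0,"dz":0.078,"rx":0,"ry":0,"rz":0,"fingers":-0.3},{"dx":0,"dy":0,"dz":0,"rx":0,"ry":0,"rz":0,"fingers":0.3},{"dx":0,"dy":0,"dz":0,"rx":0,"ry":0,"rz":0,"fingers":0.4}]}}

```text
clock: 12.1
tool_pos: [0.4997, 0.2721, 0.0879]
orientation: [0.022, 1.0, -0.0, -0.0]
contact_force: [0.1, -0.0, 0.2]
opening: 0.0256
finger_force: 0.0
```

```bash
python3 go.py .4996 .271 .087 3.0976
```

```text
12.1 [0.4997 0.2721 0.0879] rot [-0.     -0.0001 -0.0001] shift [ 0.0003 -0.0038  0.003 ] F [ 0.0812 -0.0375  0.1614] q5 [ 0.3808  0.1782 -0.0447  1.3482 -0.      0.4252]
```

Request:
{"name": "send_rows", "arguments": {"targets": [{"dx":0,"dy":-0.003,"dz":0.002,"rx":0,"ry":0,"rz":0,"fingers":0.6},{"dx":0,"dy":0,"dz":0,"rx":0,"ry":0,"rz":0,"fingers":1},{"dx":0,"dy":0,"dz":0,"rx":0,"ry":0,"rz":0,"fingers":1},{"dx":0,"dy":0,"dz":0,"rx":0,"ry":0,"rz":0,"fingers":1}]}}

```text
clock: 12.6
tool_pos: [0.5004, 0.2711, 0.0882]
orientation: [0.022, 1.0, -0.0, 0.001]
contact_force: [0.3, -3.1, 5.6]
opening: 0.009
finger_force: 59.4
```

```bash
python3 go.py .4996 .271 .24 3.0976
```

```text
12.6 [0.5004 0.2711 0.0882] rot [-0.0003  0.0005 -0.0001] shift [ 0.0027 -0.0006 -0.5059] F [ 0.3155 -3.0514  5.6347] q5 [ 0.3796  0.1768 -0.0456  1.3473 -0.0015  0.4238]
```

Request:
{"name": "send_rows", "arguments": {"targets": [{"dx":0,"dy":-0.002,"dz":-0.02,"rx":0,"ry":0,"rz":0,"fingers":1},{"dx":0,"dy":-0.002,"dz":-0.06,"rx":0,"ry":0,"rz":0,"fingers":1},{"dx":0,"dy":0,"dz":-0.09,"rx":0,"ry":0,"rz":0,"fingers":1},{"dx":0,"dy":0,"dz":-0.09,"rx":0,"ry":0,"rz":0,"fingers":1},{"dx":0,"dy":0,"dz":-0.09,"rx":0,"ry":0,"rz":0,"fingers":1},{"dx":0,"dy":0,"dz":-0.09,"rx":0,"ry":0,"rz":0,"fingers":1},{"dx":0,"dy":0,"dz":0,"rx":0,"ry":0,"rz":0,"fingers":1}]}}

```text
clock: 13.48
tool_pos: [0.5011, 0.2714, 0.2226]
orientation: [0.022, 1.0, 0.001, 0.003]
contact_force: [-0.7, -0.5, -1.0]
opening: 0.0092
finger_force: 58.6
```

```bash
python3 go.py .5537 -.1755 .215 3.5216
```

```text
13.475 [0.5011 0.2714 0.2226] rot [ 0.0006  0.0018 -0.1348] shift [ 0.3896 -1.4484  0.0252] F [-0.6706 -0.4949 -0.9796] q5 [0.3782 0.1575 0.1999 1.6075 0.0008 0.4218]
```

Request:
{"name": "send_rows", "arguments": {"targets": [{"dx":0,"dy":-0.06,"dz":0,"rx":0.001,"ry":0.002,"rz":0,"fingers":1},{"dx":-0.03,"dy":-0.14,"dz":0,"rx":0,"ry":0,"rz":0,"fingers":1},{"dx":-0.03,"dy":-0.16,"dz":0,"rx":0,"ry":0,"rz":0,"fingers":1},{"dx":-0.03,"dy":-0.16,"dz":0,"rx":0,"ry":0,"rz":0,"fingers":1},{"dx":-0.03,"dy":-0.16,"dz":0,"rx":0,"ry":0,"rz":0,"fingers":1},{"dx":-0.03,"dy":-0.16,"dz":0,"rx":0,"ry":0,"rz":0,"fingers":1},{"dx":-0.03,"dy":-0.16,"dz":0,"rx":0,"ry":0,"rz":0,"fingers":1},{"dx":-0.03,"dy":-0.16,"dz":0,"rx":0,"ry":0,"rz":0,"fingers":1},{"dx":-0.03,"dy":-0.16,"dz":0,"rx":0,"ry":0,"rz":0,"fingers":1},{"dx":0,"dy":-0.12,"dz":0,"rx":0,"ry":0,"rz":0,"fingers":1}]}}

```text
clock: 14.72
tool_pos: [0.5508, -0.167, 0.2172]
orientation: [0.023, 1.0, -0.001, -0.006]
contact_force: [0.3, -0.1, -1.1]
opening: 0.0089
finger_force: 58.5
```

Request:
{"name": "send_rows", "arguments": {"targets": [{"dx":0,"dy":0,"dz":0,"rx":0,"ry":0,"rz":-0.03,"fingers":1},{"dx":0,"dy":0,"dz":0,"rx":0,"ry":0,"rz":-0.05,"fingers":1},{"dx":0,"dy":0,"dz":0,"rx":0,"ry":0,"rz":-0.04,"fingers":1},{"dx":0,"dy":0,"dz":0,"rx":0,"ry":0,"rz":-0.015,"fingers":1},{"dx":0,"dy":0,"dz":0,"rx":0,"ry":0,"rz":0,"fingers":1},{"dx":0,"dy":0,"dz":0,"rx":0,"ry":0,"rz":0,"fingers":1}]}}

```text
clock: 15.48
tool_pos: [0.5516, -0.1646, 0.2186]
orientation: [-0.188, 0.982, -0.0, -0.005]
contact_force: [-0.6, -0.4, -0.5]
opening: 0.0091
finger_force: 58.7
```

```bash
python3 go.py .5537 -.1755 .19 3.5216;python3 - <<'E'
from h import *
c,o,im=shot('w5');print(o['opening'],proj(c,[.5537,-.1755,.076]))
T=R.from_quat(o['orientation']);f=[proj(c,o['tool_pos']+T.apply([x,y,.078]))[0] for x in(.018,-.018) for y in(-.005,.005)];print(f)
cv2.imwrite('pics/w5v.png',cv2.resize(im,(800,500)))
E
```

```text
15.475 [ 0.5516 -0.1646  0.2186] rot [ 0.0004 -0.0031 -0.0003] shift [ 0.007  -0.0362  0.0954] F [-0.5852 -0.3804 -0.5385] q5 [-0.4032  0.1882  0.2268  1.6171 -0.0059 -0.7823]
0.009093855128612901 [[306.6426 188.5002]]
[array([310.9576, 187.9564]), array([323.6627, 187.9626]), array([311.2537, 230.328 ]), array([323.3981, 230.3345])]
```

View pics/w5v.png

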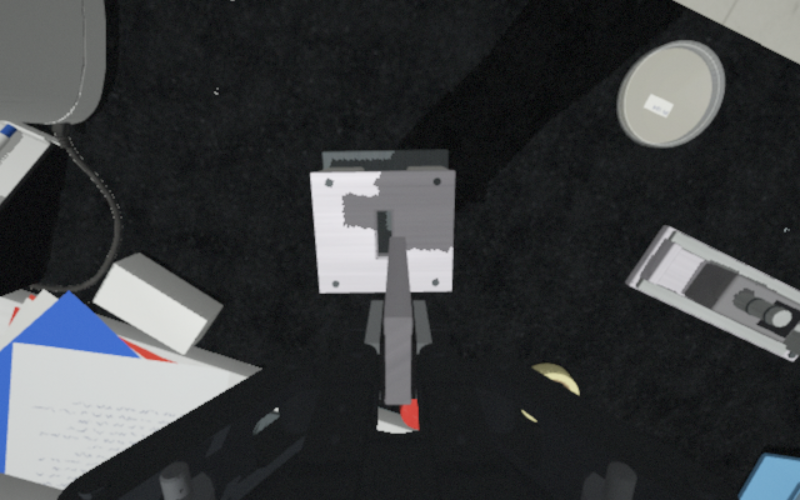

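The view shows the plate with its four screws at about (263,146), (350,146), (269,227) and (348,226) px, and the paddle hanging with its foot edge at u≈313–326, v≈190 px. I'll get the slot pose from the screw centroids and the foot from its edges.

```bash
cat > scr.py <<'E'
from h import *
def screws(im,c,guess,r=6):
    g=255-cv2.cvtColor(im,cv2.COLOR_BGR2GRAY).astype(float);P=[]
    for u,v in guess:
        for _ in range(3):
            x,y=int(round(u)),int(round(v));w=g[y-r:y+r+1,x-r:x+r+1];w=np.clip(w-np.median(w)-25,0,None)
            Y,X=np.mgrid[y-r:y+r+1,x-r:x+r+1];u,v=(w*X).sum()/w.sum(),(w*Y).sum()/w.sum()
        P.append((u,v))
    Q=np.array([atz(c,p,.076)[:2] for p in P]);m=Q.mean(0)
    ex=Q[2]-Q[0]+Q[3]-Q[1];ey=Q[1]-Q[0]+Q[3]-Q[2]
    print(np.round(P,2).tolist(),'centre',m,'sides',np.linalg.norm(ex)/2,np.linalg.norm(ey)/2,'yaw',np.arctan2(-ex[1],-ex[0])%(2*np.pi),np.arctan2(ey[0],-ey[1])%(2*np.pi))
    print('resid mm',np.round((Q[0]+Q[3]-Q[1]-Q[2])*1e3,2));return m
E
python3 - <<'E'
from scr import *
c,o,im=load('w5')
screws(im,c,[(263.2,146.4),(349.6,145.6),(268.8,227.2),(348,226.4)])
g=cv2.cvtColor(im,cv2.COLOR_BGR2GRAY)
for v in (170,180,186,190,194,200,210,220):print(v,g[v,300:334].tolist())
print([g[v,314:323].mean().round() for v in range(180,200)])
E
```

```text
[[262.85, 145.91], [349.2, 144.89], [268.17, 226.74], [347.96, 225.47]] centre [ 0.5525 -0.1755] sides 0.08423831124026745 0.08429516074798274 yaw 3.534786245960976 3.5352156003228634
resid mm [-0.47 -0.01]
170 [114, 91, 58, 53, 50, 49, 51, 55, 73, 94, 105, 104, 109, 114, 121, 126, 128, 128, 129, 130, 130, 130, 129, 130, 129, 128, 130, 128, 130, 129, 129, 129, 129, 129]
180 [118, 104, 69, 53, 56, 53, 52, 55, 68, 81, 92, 103, 105, 111, 119, 125, 128, 129, 128, 129, 126, 128, 128, 126, 127, 128, 127, 127, 127, 128, 127, 127, 127, 126]
186 [162, 147, 75, 52, 51, 54, 52, 51, 49, 51, 50, 53, 56, 93, 118, 124, 128, 128, 128, 129, 126, 127, 126, 127, 127, 127, 128, 127, 128, 127, 128, 128, 129, 128]
190 [178, 150, 91, 55, 54, 53, 50, 52, 50, 52, 48, 72, 99, 104, 104, 106, 106, 104, 106, 105, 105, 106, 106, 106, 118, 126, 127, 125, 126, 126, 126, 126, 128, 127]
194 [185, 153, 97, 51, 53, 55, 49, 54, 52, 53, 55, 83, 102, 106, 104, 106, 108, 105, 106, 106, 106, 106, 102, 103, 109, 122, 125, 125, 126, 125, 126, 127, 125, 125]
200 [185, 144, 112, 56, 52, 50, 52, 52, 50, 51, 70, 96, 103, 103, 105, 105, 104, 105, 103, 106, 104, 106, 105, 105, 123, 170, 194, 194, 208, 221, 220, 220, 221, 220]
210 [218, 218, 218, 217, 217, 217, 218, 217, 218, 203, 156, 101, 104, 105, 104, 103, 106, 106, 106, 106, 107, 105, 109, 107, 104, 131, 190, 216, 216, 216, 216, 216, 216, 216]
220 [217, 218, 217, 219, 218, 218, 218, 217, 213, 178, 103, 105, 105, 105, 105, 105, 105, 104, 109, 106, 107, 106, 107, 105, 106, 103, 140, 196, 218, 218, 218, 218, 217, 218]
[np.float64(127.0), np.float64(125.0), np.float64(124.0), np.float64(125.0), np.float64(125.0), np.float64(124.0), np.float64(126.0), np.float64(126.0), np.float64(125.0), np.float64(115.0), np.float64(105.0), np.float64(105.0), np.float64(106.0), np.float64(106.0), np.float64(105.0), np.float64(105.0), np.float64(105.0), np.float64(105.0), np.float64(105.0), np.float64(105.0)]
```

```bash
python3 go.py .5525 -.1755 .172 3.535
```

```text
15.525 [ 0.5519 -0.1645  0.2189] rot [ 0.0003 -0.0029 -0.0045] shift [ 0.012  -0.0345  0.1565] F [-0.2838 -0.6722 -1.3985] q5 [-0.403   0.1881  0.2274  1.6172 -0.0059 -0.7823]
```

Request:
{"name": "send_rows", "arguments": {"targets": [{"dx":0,"dy":-0.015,"dz":0,"rx":0,"ry":-0.003,"rz":-0.0045,"fingers":1},{"dx":0.006,"dy":-0.02,"dz":0.04,"rx":0,"ry":0,"rz":0,"fingers":1},{"dx":0.006,"dy":0,"dz":0.06,"rx":0,"ry":0,"rz":0,"fingers":1},{"dx":0,"dy":0,"dz":0.055,"rx":0,"ry":0,"rz":0,"fingers":1},{"dx":0,"dy":0,"dz":0,"rx":0,"ry":0,"rz":0,"fingers":1},{"dx":0,"dy":0,"dz":0,"rx":0,"ry":0,"rz":0,"fingers":1}]}}

```text
clock: 16.27
tool_pos: [0.5533, -0.1755, 0.1734]
orientation: [-0.196, 0.981, -0.0, 0.001]
contact_force: [0.2, 0.1, 0.3]
opening: 0.0091
finger_force: 58.7
```

```bash
python3 go.py .5525 -.1755 .172 3.535;python3 - <<'E'
from scr import *
c,o,im=shot('w6')
M=np.array([.5525,-.1755]);ex=-np.array([np.cos(3.535),np.sin(3.535)]);ey=np.array([np.sin(3.535),-np.cos(3.535)])
P=[(*(M+ex*a*.042+ey*b*.042),.076) for a in(-1,1) for b in(-1,1)];g=proj(c,P);print(g)
print('slot corners',proj(c,[(*(M+ex*a*.019+ey*b*.006),.076) for a in(-1,1) for b in(-1,1)]))
T=R.from_quat(o['orientation']);print('foot',[proj(c,o['tool_pos']+T.apply([x,y,.078]))[0] for x in(.018,-.018) for y in(-.005,.005)])
crop(im,230,90,180,140,4,'w6v')
E
```

```text
16.275 [ 0.5533 -0.1755  0.1734] rot [-0.0001  0.0005  0.0003] shift [0.0024 0.0011 0.0047] F [0.1627 0.1071 0.2681] q5 [-0.4232  0.1855  0.1341  1.518   0.0009 -0.8176]
[[266.9899 152.7675]
 [368.74   152.9233]
 [271.6361 245.4049]
 [363.8656 245.5556]]
slot corners [[310.7607 180.0477]
 [324.8969 180.0698]
 [311.0164 221.8738]
 [324.5385 221.8956]]
foot [array([310.9464, 187.9163]), array([323.6521, 187.9229]), array([311.2413, 230.2917]), array([323.3863, 230.2985])]
```

View pics/w6v.png

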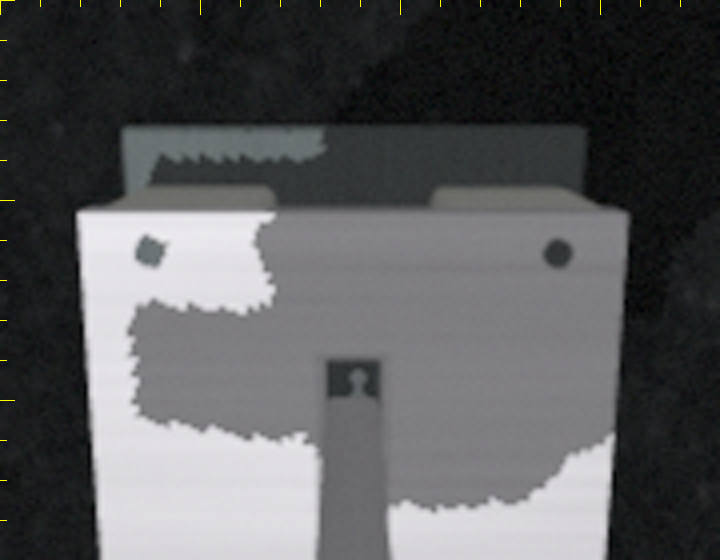

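The upper screws are at (267.5,153) and (369.2,153.2) px and the slot's near end is at u 311.8–325, v≈180 px, all within 0.6 px of prediction. The paddle foot sits right over it. I'll measure the foot edges numerically.

Run:
```python
from scr import *
c,o,im=load('w6');g=cv2.cvtColor(im,cv2.COLOR_BGR2GRAY)
for v in (178,180,182,184,187,192,195,200,205,215,225):print(v,g[v,305:333].tolist())
print('col',[int(g[v,313:323].mean()) for v in range(174,200)])
screws(im,c,[(267.5,153),(369.2,153.2),(272,245.5),(364.3,245.5)])
# pixel per mm
T=R.from_quat(o['orientation']);e=lambda d,z:(proj(c,o['tool_pos']+T.apply([d[0],d[1],z]))[0])
print(e((0,0),.0974),e((.001,0),.0974),e((0,.001),.0974));print(e((0.018,0),.078),e((.018,0),.076),e((.019,0),.078))
```

```text
178 [127, 128, 127, 124, 122, 121, 121, 120, 121, 120, 121, 120, 120, 121, 121, 121, 119, 121, 120, 122, 120, 121, 123, 125, 128, 128, 128, 126]
180 [127, 128, 126, 124, 118, 115, 94, 70, 70, 71, 73, 68, 71, 70, 69, 69, 70, 69, 71, 79, 104, 117, 121, 126, 129, 129, 126, 127]
182 [130, 130, 129, 126, 122, 117, 93, 53, 56, 51, 52, 51, 51, 70, 84, 72, 51, 52, 51, 66, 99, 119, 124, 128, 126, 130, 128, 128]
184 [125, 127, 128, 124, 118, 115, 91, 51, 53, 53, 54, 49, 80, 102, 101, 101, 84, 52, 55, 70, 101, 117, 122, 127, 125, 127, 127, 128]
187 [128, 128, 128, 126, 119, 118, 92, 53, 54, 53, 51, 52, 50, 80, 99, 83, 53, 52, 54, 67, 100, 118, 122, 127, 128, 129, 129, 128]
192 [128, 128, 127, 127, 122, 117, 106, 102, 105, 104, 106, 108, 107, 108, 106, 106, 107, 105, 105, 100, 105, 118, 122, 128, 127, 127, 126, 130]
195 [126, 126, 126, 124, 119, 115, 107, 103, 105, 106, 106, 103, 107, 106, 107, 108, 105, 104, 103, 101, 108, 115, 121, 126, 124, 124, 128, 127]
200 [199, 127, 128, 127, 121, 111, 104, 106, 104, 106, 105, 104, 106, 107, 107, 107, 104, 106, 106, 104, 111, 118, 123, 128, 128, 126, 126,
[... 192 characters left out ...]
05, 106, 104, 104, 106, 106, 107, 106, 108, 106, 106, 105, 105, 103, 110, 121, 126, 127, 166, 194, 172]
225 [217, 218, 217, 199, 144, 105, 106, 103, 106, 106, 108, 106, 106, 106, 109, 107, 105, 107, 107, 105, 106, 104, 177, 215, 216, 215, 214, 216]
col [124, 126, 126, 125, 120, 101, 70, 51, 59, 69, 72, 67, 62, 62, 68, 93, 106, 105, 106, 105, 105, 105, 105, 105, 105, 105]
[[267.0, 152.53], [369.01, 152.96], [271.4, 245.61], [363.98, 245.71]] centre [ 0.5525 -0.1755] sides 0.08426493897304552 0.08427212491776302 yaw 3.5329088860326365 3.5339860274500934
resid mm [-0.32  0.01]
[317.3708 202.4059] [317.3705 201.3062] [318.5215 202.4065]
[317.2992 187.9196] [317.2917 188.5611] [317.2988 186.6866]
```

Foot and slot are both centred at u≈318 px, so y is aligned. In x the slot is about 0.7 mm ahead. I'll shift and lower gently.

Request:
{"name": "send_rows", "arguments": {"targets": [{"dx":0.0025,"dy":0,"dz":0.015,"rx":0,"ry":0.0005,"rz":0,"fingers":1},{"dx":0,"dy":0,"dz":0.02,"rx":0,"ry":0,"rz":0,"fingers":1},{"dx":0,"dy":0,"dz":0.02,"rx":0,"ry":0,"rz":0,"fingers":1},{"dx":0,"dy":0,"dz":0,"rx":0,"ry":0,"rz":0,"fingers":1}]}}

```text
clock: 16.82
tool_pos: [0.5519, -0.1755, 0.1557]
orientation: [-0.196, 0.981, 0.0, -0.001]
contact_force: [0.3, -0.4, -0.8]
opening: 0.0093
finger_force: 58.7
```

Request:
{"name": "send_rows", "arguments": {"targets": [{"dx":0,"dy":0,"dz":0.006,"rx":0,"ry":0,"rz":0,"fingers":1}]}}

```text
clock: 16.95
tool_pos: [0.5526, -0.1758, 0.155]
orientation: [-0.196, 0.981, -0.0, 0.0]
contact_force: [-0.0, -0.6, -1.2]
opening: 0.009
finger_force: 58.7
```

Request:
{"name": "send_rows", "arguments": {"targets": [{"dx":0,"dy":0,"dz":0.006,"rx":0,"ry":0,"rz":0,"fingers":1}]}}

```text
clock: 17.08
tool_pos: [0.5527, -0.1758, 0.1532]
orientation: [-0.196, 0.981, -0.0, 0.0]
contact_force: [0.4, -0.1, -0.6]
opening: 0.0094
finger_force: 58.7
```

Request:
{"name": "send_rows", "arguments": {"targets": [{"dx":0,"dy":0,"dz":0.006,"rx":0,"ry":0,"rz":0,"fingers":1}]}}

```text
clock: 17.2
tool_pos: [0.5526, -0.1758, 0.1514]
orientation: [-0.196, 0.981, -0.0, 0.0]
contact_force: [0.3, -0.4, -1.3]
opening: 0.0092
finger_force: 58.7
```

Request:
{"name": "send_rows", "arguments": {"targets": [{"dx":0,"dy":0,"dz":0.008,"rx":0,"ry":0,"rz":0,"fingers":1}]}}

```text
clock: 17.32
tool_pos: [0.5526, -0.1758, 0.1489]
orientation: [-0.196, 0.981, -0.0, 0.0]
contact_force: [-0.2, 0.6, -0.4]
opening: 0.0089
finger_force: 58.7
```

Request:
{"name": "send_rows", "arguments": {"targets": [{"dx":0,"dy":0,"dz":0.01,"rx":0,"ry":0,"rz":0,"fingers":1}]}}

```text
clock: 17.45
tool_pos: [0.5526, -0.1758, 0.1458]
orientation: [-0.196, 0.981, -0.0, -0.0]
contact_force: [-0.0, 0.6, -0.0]
opening: 0.0089
finger_force: 58.7
```

Request:
{"name": "send_rows", "arguments": {"targets": [{"dx":0,"dy":0,"dz":0.01,"rx":0,"ry":0,"rz":0,"fingers":1}]}}

```text
clock: 17.58
tool_pos: [0.5525, -0.1757, 0.1427]
orientation: [-0.196, 0.981, -0.0, -0.0]
contact_force: [-0.2, -0.2, -1.1]
opening: 0.0093
finger_force: 58.7
```

Request:
{"name": "send_rows", "arguments": {"targets": [{"dx":0,"dy":0,"dz":0.01,"rx":0,"ry":0,"rz":0,"fingers":1},{"dx":0,"dy":0,"dz":0.01,"rx":0,"ry":0,"rz":0,"fingers":1}]}}

```text
clock: 17.82
tool_pos: [0.5525, -0.1758, 0.1367]
orientation: [-0.196, 0.981, -0.0, -0.0]
contact_force: [0.6, -0.3, -0.4]
opening: 0.009
finger_force: 58.7
```

It's in the slot with no contact force. Target TCP z is 0.0962, so 40 mm to go.

Request:
{"name": "send_rows", "arguments": {"targets": [{"dx":0,"dy":0,"dz":0.015,"rx":0,"ry":0,"rz":0,"fingers":1},{"dx":0,"dy":0,"dz":0.015,"rx":0,"ry":0,"rz":0,"fingers":1},{"dx":0,"dy":0,"dz":0.015,"rx":0,"ry":0,"rz":0,"fingers":1}]}}

```text
clock: 18.2
tool_pos: [0.5525, -0.1758, 0.123]
orientation: [-0.196, 0.981, -0.0, -0.0]
contact_force: [0.2, -0.3, -0.5]
opening: 0.0091
finger_force: 58.7
```

Request:
{"name": "send_rows", "arguments": {"targets": [{"dx":0,"dy":0,"dz":0.015,"rx":0,"ry":0,"rz":0,"fingers":1},{"dx":0,"dy":0,"dz":0.015,"rx":0,"ry":0,"rz":0,"fingers":1},{"dx":0,"dy":0,"dz":0.015,"rx":0,"ry":0,"rz":0,"fingers":1}]}}

```text
clock: 18.58
tool_pos: [0.5525, -0.1758, 0.1096]
orientation: [-0.196, 0.981, -0.0, -0.0]
contact_force: [-0.7, 0.0, -1.1]
opening: 0.0092
finger_force: 58.7
```

Request:
{"name": "send_rows", "arguments": {"targets": [{"dx":0,"dy":0,"dz":0.015,"rx":0,"ry":0,"rz":0,"fingers":1},{"dx":0,"dy":0,"dz":0.015,"rx":0,"ry":0,"rz":0,"fingers":1}]}}

```text
clock: 18.82
tool_pos: [0.5525, -0.1758, 0.1007]
orientation: [-0.196, 0.981, -0.0, -0.0]
contact_force: [0.1, 0.7, -1.1]
opening: 0.0091
finger_force: 58.7
```

```bash
python3 go.py .5525 -.1758 .0962 3.535
```

```text
18.825 [ 0.5525 -0.1758  0.1007] rot [-0.0001 -0.      0.0003] shift [0.0001 0.     0.0149] F [ 0.127   0.6673 -1.071 ] q5 [-0.4235  0.2     0.0059  1.3767 -0.0002 -0.8179]
```

Request:
{"name": "send_rows", "arguments": {"targets": [{"dx":0,"dy":0,"dz":0.013,"rx":0,"ry":0,"rz":0,"fingers":1},{"dx":0,"dy":0,"dz":0,"rx":0,"ry":0,"rz":0,"fingers":1},{"dx":0,"dy":0,"dz":0,"rx":0,"ry":0,"rz":0,"fingers":1},{"dx":0,"dy":0,"dz":0,"rx":0,"ry":0,"rz":0,"fingers":1}]}}

```text
clock: 19.32
tool_pos: [0.5527, -0.1759, 0.0974]
orientation: [-0.196, 0.981, -0.0, 0.0]
contact_force: [0.4, -0.7, -1.3]
opening: 0.009
finger_force: 58.7
```

Run:
```python
from h import *
c,o,w=shot('w7');im=snapshot('scene');s=calibration('scene')
print(o['tool_pos'],proj(c,[(.5525+.018*np.cos(3.535),-.1758+.018*np.sin(3.535),z) for z in(.076,.128)]))
e=np.array([np.sin(3.535),-np.cos(3.535)])
print(proj(s,[(.5525,-.1758,.128),(.5525,-.1758,.076)]))
a=cv2.resize(im[100:250,300:500],None,fx=3,fy=3);b=cv2.resize(w[150:350,270:370],None,fx=2,fy=2.25)
cv2.imwrite('pics/f.png',np.hstack([a,b]))
```

```text
[ 0.5527 -0.1759  0.0974] [[317.3498 211.2803]
 [316.9469 250.9445]]
[[389.7226 152.368 ]
 [387.4992 169.2807]]
```

View pics/f.png

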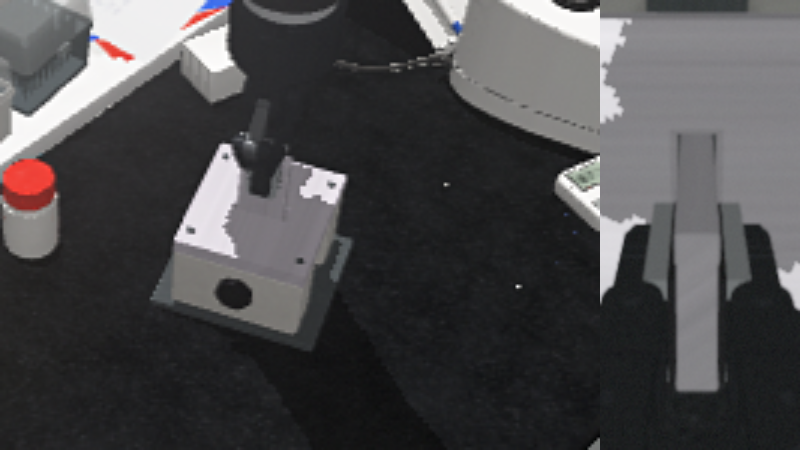

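The right panel (wrist view) shows the paddle in the slot with a visible gap on both sides; its top edge at v≈253.6 px suggests it is about 1–3 mm high. The bottle is standing untouched. I'll lower 1.6 mm, settle and hand in.

Request:
{"name": "send_rows", "arguments": {"targets": [{"dx":0,"dy":0,"dz":0.0055,"rx":0,"ry":0,"rz":0,"fingers":1},{"dx":0,"dy":0,"dz":0,"rx":0,"ry":0,"rz":0,"fingers":1},{"dx":0,"dy":0,"dz":0,"rx":0,"ry":0,"rz":0,"fingers":1},{"dx":0,"dy":0,"dz":0,"rx":0,"ry":0,"rz":0,"fingers":1}]}}

```text
clock: 19.92
tool_pos: [0.5525, -0.1758, 0.0954]
orientation: [-0.196, 0.981, -0.0, -0.0]
contact_force: [0.3, -0.0, -1.0]
opening: 0.0093
finger_force: 58.7
```

```bash
python3 go.py .5525 -.1758 .0958 3.535; python3 -c "
from plant import *
print(job_done())"
```

```text
19.925 [ 0.5525 -0.1758  0.0954] rot [-0.0001 -0.0001  0.0003] shift [ 0.0001 -0.     -0.0013] F [ 0.3076 -0.0492 -0.9553] q5 [-0.4235  0.2021 -0.0022  1.3665 -0.0002 -0.8179]
the job is handed in; nothing more can be done
None
```

The job is handed in at 19.9 s on the robot's clock: the gauge pressed the paddle at about 4 N for roughly half a second, the jaw was backed off about 2 cm, and the paddle now hangs in the gripper through the slot with about 1 N or less at the wrist; by my estimate its window is within about 2 mm of beam height, not seen directly.

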